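Fit the lever to the selector switch and throw it on

TASK

Fit the blue lever onto the splined shaft of the selector switch with its arm somewhere between the white OFF mark and the green ON mark of the dial, turning it until you feel the splines match, and slide it fully home without forcing it. Then turn the switch with the lever round to the ON mark, and let go. Leave everything else where it is.

Things in the scene. Friction and masses are not known exactly. Their poses are not given: they have to be found in the camera images.
- panel: Fixed aluminium mounting panel, 250 x 290 mm (x -125 to 125, y -190 to 100 mm about its origin, which lies on the table under the switch shaft's axis; z up). Two grey wiring ducts 44 mm high along y at x = -110 and 110 mm; two black contactors up to 61 mm high at y = -105 and -155 mm; at the origin the switch, a grey housing 90 mm square.
- dial (a point): Middle of the switch's yellow dial plate (84 mm square), its top 64 mm above the table; axes as the panel's. On its +x side lie two marks: white = OFF, 45 degrees clockwise (from above) of the panel's x axis, and green = ON, 45 degrees counter-clockwise of it.
- seat (a point): On the shaft's axis, top of the round collar (40 mm diameter, 5 mm high) at the shaft's foot, 69 mm above the table; the hub rests on it when fully home. Axes as the panel's. The shaft turns about z from a stop at OFF to a stop 7 degrees past ON, against a steady friction of about 0.4 N m, and stays where left.
- spline_top (a point): On the shaft's axis, top of the splines, 20 mm above the seat (axes: the panel's, never turning). The four splines form a plus sign, bars 26 mm long over all, 9 mm wide, with a 0.5 mm chamfer on top. The shaft's angle is not measured: when one bar points to OFF the switch is at OFF, and it was left 7 to 66 degrees counter-clockwise of there. The fitted lever's arm points along that bar.
- nose_top (a point): Tip of the shaft, on its axis, 34 mm above the seat. From the splines up the shaft is a round brass pilot nose, 13.8 mm diameter, its last 4 mm tapering to 5 mm: it centres the hub before the splines engage.
- lever: Blue lever, loose, lying flat, 0.18 to 0.29 kg. Hub: 38 mm square block 34 mm high with a plus-shaped vertical through hole. Origin: centre of the hub's underside; +x along the arm (18 mm wide, 3 to 19 mm above the underside), z up; flats square to x and y: grip across y. More than 60 N between lever and panel counts as forcing; 4 to 8 N down is enough to search with.
- bore (a point): Centre of the hub's plus-shaped hole at its underside (the lever's origin). Hole bars lie along the lever's x and y, 28 mm long over all, 10.6 mm wide: 0.8 mm play each side on the splines, about 3 degrees of angular play. It fits at every quarter turn, but the arm must point between the marks; at a wrong angle the hub just stands on the splines' tops.
- lever_tip (a point): Centre of the lever's round end knob (24 mm diameter, 22 mm high) at its underside, 110 mm from the bore along the lever's +x.
- spare: Black spare lever of the same outer size, with a small round hole that does not fit; bystander. Origin and axes as the blue lever's. It and the blue lever swap places at random.
- bin: Loose blue open bin, 120 x 180 x 60 mm, with grey terminal blocks; bystander. Origin under its centre.
- contactor: Loose black contactor, 75 x 50 x 73 mm; bystander. Origin under its centre.
- screwdriver: Loose orange screwdriver lying on the table beyond the levers; bystander.
- meter: Loose yellow hand meter, 140 x 75 x 40 mm; bystander. Origin under its centre.
- jar: Small clear jar with a white cap, 50 mm diameter, 60 mm high; bystander. Origin under its centre.
- blocks: Loose short strip of terminal blocks, 45 x 75 x 36 mm; bystander. Origin under its centre.
Mind the look-alikes: they are no part of the job. Several things look just like the lever: the one meant starts nearest to the robot's base.

How it is judged (in metres and radians):
On the way:
1. the lever is fully home on the splines, its arm between the marks, the switch not yet turned to ON (horizontal distance between bore and seat below 0.003 m and z of bore in the frame of seat below 0.003 m and angle between lever's own z axis and vertical below 0.08 rad and x of lever_tip in the frame of seat above 0.05 m and y of lever_tip in the frame of seat below 0.055 m), for 0.2 s.
At the end, for the whole second after the job is handed in: The lever sits fully home on the shaft (hub's underside within 3 mm of the collar, hole within 3 mm of the shaft's axis, level within about 4.5 degrees) and its arm points to the green ON mark, at most 8 degrees short of it or anywhere up to the stop just past it; the lever is released and at rest (horizontal distance between bore and seat below 0.003 m and z of bore in the frame of seat below 0.003 m and angle between lever's own z axis and vertical below 0.08 rad and x of lever_tip in the frame of seat above 0.05 m and y of lever_tip in the frame of seat above 0.066 m and linear speed of lever below 0.02 m/s); the robot touches nothing.
It fails at once if the lever is forced: more than 60 N between the lever and the panel with its switch (contact force between lever and panel above 60 N).
It fails at once if a bystander (spare lever, bin, contactor, screwdriver, meter, jar or terminal blocks) is shifted by more than 30 mm (distance of any of spare, bin, contactor, screwdriver, meter, jar, blocks from where it was at the start of the episode above 0.03 m).
It also fails if it takes over 72 s, if anything falls off the work surface, if the arm or the gripper's body presses on something with over 40 N, if the wrist force passes 120 N, or if a joint passes its speed limit or range.

ROBOT

A 6-joint arm with a two-finger parallel gripper is mounted at the origin on the work surface. World frame = base frame: x ahead of the robot, y to its left, z up, the work surface at z = 0. Lengths are in m, angles in degrees, forces in N, time in s.
With the tool pointing down it reaches from about 0.35 to 0.875 m from the base axis. Payload 4.2 kg.
Tool frame: the origin (TCP) lies midway between the tips of the shut fingers; the grasp point (between the pads) lies 19 mm behind it; z points along the fingers, y is the line along which they close (so a half turn about z gives the same grasp; the last joint's range is limited). The gripper opens to 87 mm and grips with 3 to 60 N. Pads are 19 mm wide; open, the fingers measure 117 mm over their backs; the gripper's body (75 mm by 190 mm) begins 51 mm behind the grasp point.
Start: joints at [88.614, 22.042, 0.453, 0, -68.411, -14.817], TCP at [0.174, 0.6, 0.223] pointing down, gripper open.
Joint ranges: [-179.83, 179.83], [-69.29, 118.12], [-61.27, 80.66], [-181.25, 117.63], [-171.15, -9.14], [-177.46, 177.46]. Speed limits (degrees/s): [159.86, 159.86, 180, 180, 180, 180].

INTERFACE

Orientations are given as [roll, pitch, yaw] about the fixed x, y, z axes, in that order (R = Rz(yaw) Ry(pitch) Rx(roll)).
In Python, from workcell import env gives the robot as it stands. The module is installed in compiled form; this text tells all that it offers. Calls block until the motion is done:
- env.goto(position, orientation): joint-space move of the TCP to a pose.
- env.move_straight(position, rotation=None, rate=0.15, force_limit=None): straight line of the TCP; rotation=None keeps the orientation; rate is the mean speed in m/s. With force_limit (N) it stops when the force on the tool has changed by that much, and returns True; else False.
- env.set_joints(angles): joint-space move.
- env.gripper_to(opening, grasp_force=None): opening from 0.0 (shut) to 1.0 (fully open); grasp_force is the grip in N (None keeps the last); returns when the fingers have stopped.
- env.dwell(seconds).
- env.inverse_kinematics(position, orientation): joint angles nearest the present ones, or None.
- env.read_state(): the state.
- env.grab_frame(name): name is "scene" or "top" or "wrist"; returns a dict with "image" (420x560x3 uint8, blue, green, red), "fx", "fy", "cx", "cy" (pixels), "position" and "orientation" of the camera in the world. Camera axes: x right, y up, looking along -z (the intrinsics and any distortion apply to the point x, -y, -z); pixel columns grow to the right and rows downward; lengths in m; the calibration is good to about 2 mm. A picture is of the moment at which its call begins. There is no depth.
A pose or a line that the arm cannot do raises env.Unreachable and nothing moves.
- env.close_job(): hands the job in; it is judged then, once.
Trained networks look in a picture, given as the dict that the camera call returned (one of the last four; its "shot" number tells which), for a name from the list of things; names that differ only in an ending like _2 or _b are one class to them, and where a whole thing is asked for, a point or a joint stands for the part that bears it (a point fixed in the world has none). Each returns a list of dicts, best first, with "score" (0 to 1); they miss things now and then, are a little off and sometimes report something else, mostly with a low value. They report only what shows in the picture. A call takes as long as a camera call. They do not tell look-alikes from the thing itself.
- env.search_frame(picture, thing): "xyz" ([x, y, z] in m, in world coordinates, good to about 4 mm: the middle of the surface that is visible of it).
- env.trace(picture, thing): "mask" (420x560 bool, what is visible of it).
The state is a dict: "clock": time; "joint_positions": joint angles; "qvel": joint speeds; "joint_torque": joint torques, N m; "position": TCP position; "tool_rot": TCP orientation; "force": force on the tool from outside, world axes, zero at the start; "wrist_torque": the same for the moment, N m; "opening": opening from 0.0 (shut) to 1.0 (fully open); "finger_force": force on a finger pad.
Only numpy, scipy, OpenCV 4.12 (cv2) and the standard library are available. Lean on these libraries where they do the work, as an engineer would, in place of code of your own. Each camera call takes 0.05 s, during which the arm holds its last target. There are 200 camera calls.

## Working session

There is one attempt and no reset: what is moved stays moved. The work goes in short steps, each a Python script; the robot and the scene stay as the last script left them, time stands still between calls to the robot, and variables do not carry over. Pictures are saved under pics/ and viewed, at most 10 in all, crops included, and the job is handed in when it is done.

```bash
mkdir -p pics; python3 - <<'E'
from workcell import env
import cv2
s=env.read_state();print(s['clock'],s['position'],s['tool_rot'],s['opening'])
for n in ("top","scene"):
    p=env.grab_frame(n);cv2.imwrite(f"pics/{n}0.png",p["image"]);print(n,p["position"],p["orientation"],p["fx"],p["fy"],p["cx"],p["cy"],[k for k in p])
    for t in ("lever","spare","dial","spline_top","nose_top","lever_tip","bore","panel","seat"):
        r=env.search_frame(p,t);print(t,[(([round(float(v),3) for v in d["xyz"]]),round(d["score"],2)) for d in r[:3]])
E
```

```text
0.0 [0.17419603 0.59960185 0.22145846] [ 1.79874841e+02 -4.29109209e-03 -1.62137113e+01] 1.001648346056302
top [0.25442049 0.04382314 1.93496374] [  8.78797562  -0.34793177 -88.37021791] 543.2297821046465 543.2297821046465 280.28657792213835 199.6423291782252 ['image', 'fx', 'fy', 'cx', 'cy', 'position', 'orientation', 'shot']
lever [([0.773, 0.317, 0.018], 0.8), ([0.397, 0.613, 0.021], 0.76), ([0.505, 0.121, 0.023], 0.64)]
spare [([0.33, 0.237, 0.07], 0.72), ([0.501, 0.292, 0.02], 0.53)]
dial []
spline_top [([0.545, -0.181, 0.015], 0.69)]
nose_top [([0.548, -0.185, 0.009], 0.58)]
lever_tip [([0.505, 0.122, 0.022], 0.82), ([0.597, -0.497, 0.034], 0.7), ([0.391, 0.616, 0.017], 0.63)]
bore [([0.769, 0.319, 0.02], 0.61), ([0.507, 0.123, 0.021], 0.56), ([0.392, 0.615, 0.018], 0.53)]
panel [([0.543, -0.183, 0.009], 0.88)]
seat [([0.548, -0.185, 0.011], 0.9)]
scene [ 1.62816093 -0.41475754  0.9912516 ] [52.62152174 -0.19693948 68.11214919] 508.9615729939022 508.9615729939022 273.5678028298456 210.84313415322922 ['image', 'fx', 'fy', 'cx', 'cy', 'position', 'orientation', 'shot']
lever [([0.424, 0.6, 0.022], 0.66), ([0.493, 0.121, 0.022], 0.6), ([0.79, 0.316, 0.019], 0.56)]
spare [([0.495, 0.288, 0.021], 0.72)]
dial [([0.58, -0.196, 0.032], 0.77)]
spline_top [([0.581, -0.191, 0.032], 0.86)]
nose_top [([0.581, -0.196, 0.033], 0.63)]
lever_tip [([0.787, 0.312, 0.018], 0.95), ([0.419, 0.6, 0.024], 0.82), ([0.495, 0.124, 0.02], 0.81)]
bore [([0.793, 0.316, 0.02], 0.97), ([0.499, 0.121, 0.018], 0.71), ([0.424, 0.603, 0.022], 0.55)]
panel [([0.584, -0.197, 0.035], 0.85)]
seat [([0.582, -0.197, 0.034], 0.9), ([0.621, -0.499, 0.033], 0.17)]
```

View pics/top0.png

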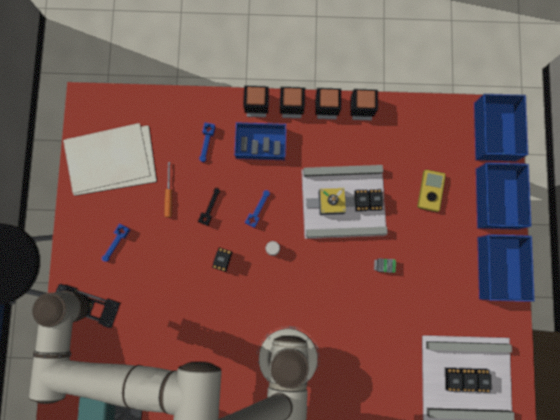

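View pics/scene0.png

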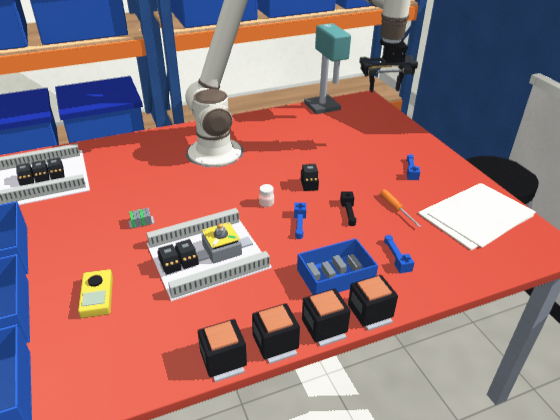

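The top view shows three blue levers. The nearest to the base is at about (258,208), i.e. around (0.50, 0.12), with the black spare at (210,207) and the jar at (273,248). The switch dial is at (332,201), and the panel axes are roughly aligned with the world. Next I'll take wrist views from above the lever and the switch.

```bash
cat > h.py <<'E'
from workcell import env
import numpy as np, cv2
from scipy.spatial.transform import Rotation as R
def cam(p): return np.array(p["position"]),R.from_euler("xyz",p["orientation"],degrees=True).as_matrix()
def px2w(p,uv,z):
    c,M=cam(p);uv=np.atleast_2d(uv).astype(float)
    d=np.c_[(uv[:,0]-p["cx"])/p["fx"],-(uv[:,1]-p["cy"])/p["fy"],-np.ones(len(uv))]@M.T
    return c+d*((z-c[2])/d[:,2])[:,None]
def w2px(p,w):
    c,M=cam(p);q=(np.atleast_2d(w)-c)@M
    return np.c_[p["cx"]-p["fx"]*q[:,0]/q[:,2],p["cy"]+p["fy"]*q[:,1]/q[:,2]]
E
python3 - <<'E'
from h import *
import pickle
for n,xy in (("lev",(0.48,0.12)),("sw",(0.50,-0.15))):
    env.goto([*xy,0.36],[180,0,0])
    p=env.grab_frame("wrist");cv2.imwrite(f"pics/{n}.png",p["image"]);print(n,p["position"],p["orientation"],p["fx"],p["cx"],p["cy"],env.read_state()["clock"])
    m={}
    for t in ("lever","lever_tip","bore","dial","spline_top","nose_top","seat","panel"):
        r=env.search_frame(p,t);print(t,[(([round(float(v),3) for v in d["xyz"]]),round(d["score"],2),w2px(p,d["xyz"])[0].round()) for d in r[:3]])
        r=env.trace(p,t);m[t]=[(d["score"],d["mask"]) for d in r[:3]]
    pickle.dump((p,m),open(n+".pkl","wb"))
E
```

```text
lev [0.54652138 0.12021188 0.52182435] [-1.43495768e+01 -5.87420032e-02 -8.99179334e+01] 355.4111100377085 276.3765620136634 212.0126938381275 3.15
lever [([0.687, 0.327, 0.019], 0.66, array([114.,   6.])), ([0.505, 0.121, 0.021], 0.61, array([276., 152.]))]
lever_tip [([0.506, 0.118, 0.019], 0.88, array([278., 151.])), ([0.689, 0.325, 0.023], 0.54, array([114.,   4.]))]
bore [([0.508, 0.118, 0.021], 0.81, array([278., 149.])), ([0.687, 0.317, 0.022], 0.69, array([121.,   6.])), ([0.555, -0.141, 0.013], 0.49, array([465., 115.]))]
dial [([0.552, -0.141, 0.011], 0.93, array([464., 117.]))]
spline_top [([0.556, -0.141, 0.014], 0.79, array([466., 114.]))]
nose_top [([0.556, -0.14, 0.014], 0.87, array([465., 114.]))]
seat [([0.557, -0.138, 0.012], 0.81, array([462., 113.]))]
panel [([0.556, -0.141, 0.016], 0.82, array([466., 114.]))]
sw [ 0.56659177 -0.14985905  0.5222204 ] [-1.43070549e+01 -3.21222734e-02 -8.99351390e+01] 355.4111100377085 276.3765620136634 212.0126938381275 5.05
lever []
lever_tip [([0.49, 0.117, 0.023], 0.85, array([ 87., 177.])), ([0.563, -0.187, 0.013], 0.72, array([303., 124.]))]
bore [([0.498, 0.119, 0.019], 0.61, array([ 86., 171.]))]
dial [([0.494, 0.119, 0.019], 0.67, array([ 87., 174.])), ([0.561, -0.188, 0.014], 0.6, array([304., 126.]))]
spline_top [([0.565, -0.189, 0.011], 0.63, array([304., 123.]))]
nose_top [([0.562, -0.188, 0.013], 0.92, array([304., 125.]))]
seat [([0.561, -0.187, 0.012], 0.8, array([303., 125.]))]
panel [([0.564, -0.188, 0.016], 0.58, array([304., 124.]))]
```

View pics/lev.png

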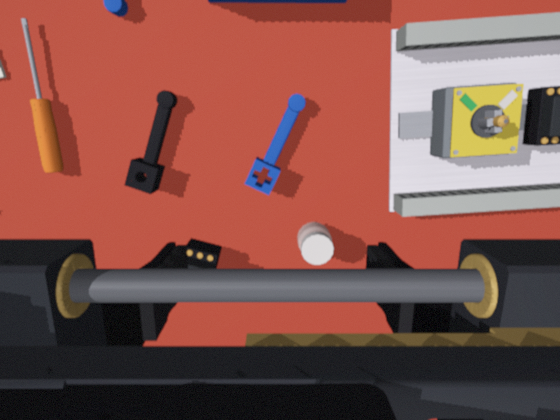

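View pics/sw.png

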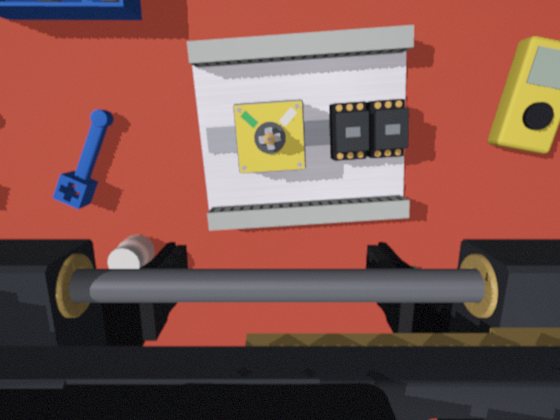

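Lever close-up: the hub is at about (263,176) and the knob at (297,103). Switch view: the dial's middle is at about (270,137), with green ON at (249,119) and white OFF at (288,117). I'll take closer views of both and segment them.

```bash
cat >> h.py <<'E'
def yellow(p):
    h=cv2.cvtColor(p["image"],cv2.COLOR_BGR2HSV)
    return cv2.inRange(h,(22,120,60),(35,255,255))
def blue(p):
    h=cv2.cvtColor(p["image"],cv2.COLOR_BGR2HSV)
    return cv2.inRange(h,(100,120,40),(130,255,255))
def biggest(m,near,rad=80):
    cs,_=cv2.findContours(m,cv2.RETR_EXTERNAL,cv2.CHAIN_APPROX_NONE)
    cs=[c for c in cs if cv2.contourArea(c)>200 and np.hypot(*(c.reshape(-1,2).mean(0)-near))<rad]
    return max(cs,key=cv2.contourArea)
def dial(p,near):
    c=cv2.convexHull(biggest(yellow(p),near)).reshape(-1,2)
    w=px2w(p,c,0.064)[:,:2]
    (x,y),(a,b),t=cv2.minAreaRect((w*1000).astype(np.float32))
    return np.array([x,y])/1000,(a,b),(t+45)%90-45
E
python3 - <<'E'
from h import *
import pickle
p,_=pickle.load(open("sw.pkl","rb")); print(dial(p,(270,137)))
d,_,_=dial(p,(270,137))
env.goto([d[0]-0.07,d[1],0.22],[180,0,0])
q=env.grab_frame("wrist");cv2.imwrite("pics/sw2.png",q["image"])
print(dial(q,w2px(q,[*d,.064])[0]), w2px(q,[*d,.064]))
env.goto([0.425,0.118,0.25],[180,0,0])
q2=env.grab_frame("wrist");cv2.imwrite("pics/lev2.png",q2["image"])
print(w2px(q2,[.488,.128,.034]),env.read_state()["clock"])
pickle.dump((q,q2),open("close.pkl","wb"))
o=np.zeros((600,800,3),np.uint8)
u,v=w2px(q,[*d,.08])[0].astype(int); print(u,v)
a=cv2.resize(q["image"][v-70:v+70,u-70:u+70],(400,400),interpolation=cv2.INTER_CUBIC);o[:400,:400]=a
u,v=w2px(q2,[.488,.128,.034])[0].astype(int);print(u,v)
a=cv2.resize(q2["image"][max(v-120,0):v+80,u-60:u+140],(400,400),interpolation=cv2.INTER_CUBIC);o[:400,400:]=a
cv2.imwrite("pics/crop.png",o[:400])
E
```

```text
(array([ 0.54714905, -0.14187704]), (83.01268005371094, 83.6089859008789), 3.8807966709136963)
(array([ 0.547177  , -0.14161374]), (83.21598052978516, 83.72481536865234), 3.8698267936706543) [[274.95656911 119.35483393]]
[[265.78207341 125.36918136]] 7.6167
274 119
265 125
```

View pics/crop.png

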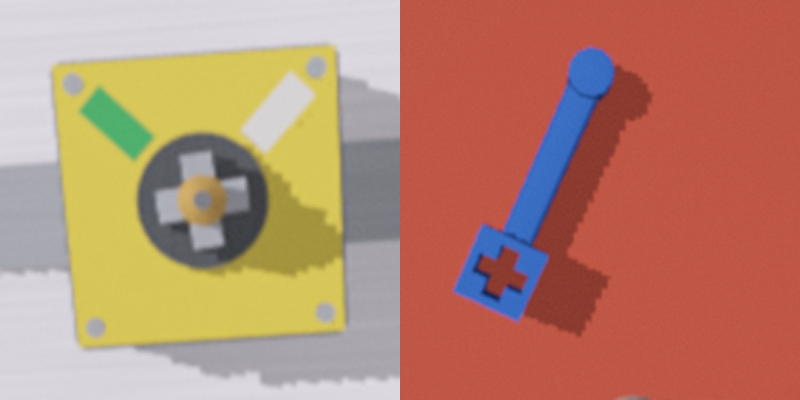

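The crop is clear. One spline bar points to panel angle of about +5° and the lever's arm lies at about −23° in the world. I'll measure both more precisely and plan the grasp.

```bash
python3 - <<'E'
from h import *
import pickle
q,q2=pickle.load(open("close.pkl","rb"))
# lever
m=blue(q2);c=biggest(m,w2px(q2,[.5,.12,.03])[0]);f=np.zeros_like(m);cv2.drawContours(f,[c],-1,255,-1)
hub=cv2.morphologyEx(f,cv2.MORPH_OPEN,cv2.getStructuringElement(cv2.MORPH_ELLIPSE,(27,27)))
hc=biggest(hub,w2px(q2,[.5,.12,.03])[0]).reshape(-1,2)
# corners lost by opening: take contour within 30 px of the opened hub's centre, arm side clipped by hub's own bbox
w=px2w(q2,hc,.034)[:,:2]*1000
r=cv2.minAreaRect(w.astype(np.float32));print("hub",r)
hole=f & ~m; M=cv2.moments(hole,True); print("hole",M["m00"],px2w(q2,[M["m10"]/M["m00"],M["m01"]/M["m00"]],.017))
rest=f&~cv2.dilate(hub,np.ones((5,5)));ww=px2w(q2,np.argwhere(rest)[:,::-1],.02)[:,:2]
hubc=np.array(r[0])/1000
ds=np.hypot(*(ww-hubc).T);tip=ww[ds>ds.max()-.02].mean(0);print("tip",tip,"yaw",np.degrees(np.arctan2(*(tip-hubc)[::-1])),ds.max())
e=np.linalg.svd(ww-ww.mean(0))[2][0];print("armaxis",np.degrees(np.arctan2(e[1],e[0])),ww.mean(0))
# splines : bright low-saturation inside 13 mm radius at z .089
d=np.array([.5472,-.1416]);h=cv2.cvtColor(q["image"],cv2.COLOR_BGR2HSV)
a=np.radians(np.arange(0,360,1));best=[]
g=q["image"].min(2).astype(np.float32)
def samp(ctr,th):
    s=0
    for k in range(4):
        for off in (-3,0,3):
            rr=np.arange(8,12.6,.5)/1000;t=np.radians(th+90*k);o=off/1000
            P=np.c_[ctr[0]+rr*np.cos(t)-o*np.sin(t),ctr[1]+rr*np.sin(t)+o*np.cos(t),np.full(len(rr),.089)]
            uv=w2px(q,P).astype(np.float32);s+=cv2.remap(g,uv[:,0],uv[:,1],cv2.INTER_LINEAR).mean()
            o=(6.5 if off>=0 else -6.5)/1000
            P=np.c_[ctr[0]+rr*np.cos(t)-o*np.sin(t),ctr[1]+rr*np.sin(t)+o*np.cos(t),np.full(len(rr),.089)]
            uv=w2px(q,P).astype(np.float32);s-=.8*cv2.remap(g,uv[:,0],uv[:,1],cv2.INTER_LINEAR).mean() if off else 0
    return s
L=[(samp(d+[dx/1000,dy/1000],th),dx,dy,th) for dx in np.arange(-3,3.1,.5) for dy in np.arange(-3,3.1,.5) for th in np.arange(-20,35,1.)]
L.sort();print(L[-5:])
p,_=pickle.load(open("lev.pkl","rb"));print("jar",px2w(p,[317,249],.06))
yaw=np.degrees(np.arctan2(*(tip-hubc)[::-1]))
for y,P in ((yaw,[*hubc,.005]),(10,[*d,.1]),(52,[*d,.075]),(yaw+180,[*hubc,.005]),(190,[*d,.1]),(232,[*d,.075])):
    j=env.inverse_kinematics(P,[180,0,y]);print(round(y,1),None if j is None else np.round(j,1))
E
```

```text
hub ((473.7818603515625, 138.60707092285156), (36.520591735839844, 40.270347595214844), 63.387264251708984)
hole 390.0 [[0.47188015 0.13949511 0.017     ]]
tip [0.57124338 0.09251349] yaw -25.31140520944298 0.11840998539847854
armaxis 154.86557239205945 [0.53756782 0.10842739]
[(np.float32(1433.1254), np.float64(0.5), np.float64(0.5), np.float64(8.0)), (np.float32(1434.0372), np.float64(0.0), np.float64(0.0), np.float64(9.0)), (np.float32(1434.4749), np.float64(0.0), np.float64(0.0), np.float64(8.0)), (np.float32(1435.5709), np.float64(0.5), np.float64(0.0), np.float64(9.0)), (np.float32(1436.686), np.float64(0.5), np.float64(0.0), np.float64(8.0))]
jar [[0.3758304  0.06351024 0.06      ]]
-25.3 [ 35.2  25.7 -32.5   0.  -31.8  29.5]
10 [  1.9  23.1 -17.4   0.  -49.5  98.1]
52 [  1.9  24.9 -18.9   0.  -46.2 140.1]
154.7 [  35.2   25.7  -32.5   -0.   -31.8 -150.5]
190 [  1.9  23.1 -17.4  -0.  -49.5 -81.9]
232 [  1.9  24.9 -18.9   0.  -46.2 -39.9]
```

```bash
python3 - <<'E'
from h import *
hx,hy,yaw=.4722,.1393,-25.5
def st(l):
    s=env.read_state();print(l,round(s["clock"],2),np.round(s["position"],4),np.round(s["tool_rot"],2),np.round(s["force"],1),np.round(s["wrist_torque"],2),round(s["opening"],3),s["finger_force"])
env.gripper_to(.7)
env.goto([hx,hy,.07],[180,0,yaw])
print(env.move_straight([hx,hy,.006],force_limit=8,rate=.08)); st("down")
env.gripper_to(0,60); st("grip")
env.move_straight([hx,hy,.16]); st("up")
env.goto([.5475,-.1416,.16],[180,0,8.5]); st("over")
p=env.grab_frame("wrist");cv2.imwrite("pics/over.png",p["image"])
E
```

```text
False
down 10.1 [0.4726 0.1395 0.0065] [-1.7995e+02 -4.0000e-02 -2.5490e+01] [0.4 0.4 0.2] [ 0.04 -0.01  0.02] 0.695 0.0
grip 10.64 [0.4725 0.1395 0.0063] [-1.7996e+02 -2.0000e-02 -2.5500e+01] [-0.1  0.3  1.5] [ 0.16  0.03 -0.03] 0.433 59.955899730557576
up 11.82 [0.4714 0.1389 0.1589] [ 1.7989e+02  9.0000e-02 -2.5520e+01] [-0.4  0.7 -2.2] [0.04 0.05 0.02] 0.431 59.95963927125558
over 12.93 [ 0.5473 -0.1411  0.1594] [-1.7998e+02  6.0000e-02  8.4900e+00] [ 0.1  0.2 -3.2] [-0.03  0.03 -0.  ] 0.435 59.95963537367061
```

View pics/over.png

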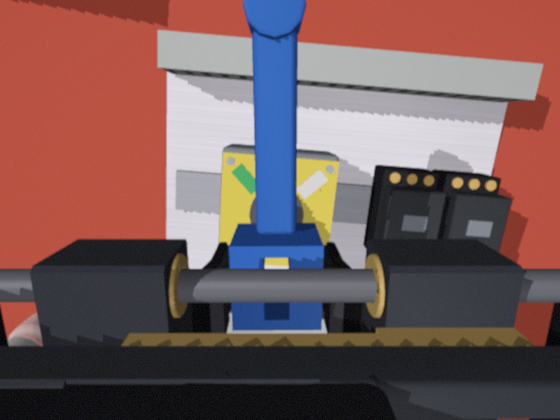

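The lever is gripped squarely at (275,280), its arm up to (275,10), and it's over the dial. Next is the compliant descent onto the nose.

```bash
cat >> h.py <<'E'
def st(l):
    s=env.read_state();print(l,round(s["clock"],2),np.round(s["position"],4),np.round(s["tool_rot"],2),np.round(s["force"],1),np.round(s["wrist_torque"],2),round(s["opening"],3));return s
E
python3 - <<'E'
from h import *
x,y=.5475,-.1416
env.move_straight([x,y,.12],rate=.08);st("pre")
for z in (.107,.102,.097):
    h=env.move_straight([x,y,z],rate=.03,force_limit=6);s=st(f"{z} {h}")
    if h: break
E
```

```text
pre 13.63 [ 0.5479 -0.1415  0.1202] [ 1.7998e+02 -3.0000e-02  8.5400e+00] [-0.6 -0.6 -2.6] [-0.06 -0.04  0.01] 0.435
0.107 False 14.22 [ 0.5475 -0.1417  0.1069] [1.7999e+02 1.0000e-02 8.5000e+00] [ 0.2 -0.6 -2.2] [-0.06 -0.06  0.07] 0.43
0.102 False 14.53 [ 0.5474 -0.1414  0.1017] [-1.7998e+02  2.0000e-02  8.5000e+00] [-0.   1.  -3.6] [ 0.15 -0.03 -0.04] 0.426
0.097 False 14.85 [ 0.5475 -0.1414  0.0967] [-1.7998e+02  2.0000e-02  8.5000e+00] [ 0.3  1.1 -2.5] [ 0.28 -0.15 -0.08] 0.434
```

```bash
python3 - <<'E'
from h import *
x,y=.5475,-.1416
for yaw in (8.5,10,7,11.5,5.5,13,4):
    s=env.read_state(); z=s["position"][2]
    if yaw!=8.5: env.move_straight([x,y,z+.001],[180,0,yaw],rate=.02)
    h=env.move_straight([x,y,.089],rate=.02,force_limit=6);s=st(f"yaw {yaw} {h}")
    if not h: break
if not h:
    h=env.move_straight([x,y,.074],rate=.025,force_limit=8);s=st(f"home {h}")
E
```

```text
yaw 8.5 False 15.4 [ 0.5477 -0.1415  0.0888] [-1.8e+02 -2.0e-02  8.5e+00] [ 0.8  0.8 -2.8] [ 0.27 -0.41 -0.06] 0.434
home True 15.95 [ 0.5478 -0.1416  0.0753] [ 1.7999e+02 -2.0000e-02  8.5200e+00] [-0.6  0.1  4.1] [0.02 0.15 0.01] 0.435
```

Fully home: z is 0.0753, as predicted. Now I'll dwell, then turn to ON in small steps while watching force.

```bash
python3 - <<'E'
from h import *
env.dwell(.5);s=st("home")
x,y,z=.5476,-.1416,.0755
for yaw in np.linspace(8.5,50,11)[1:]:
    env.move_straight([x,y,z],[180,0,yaw],rate=.02);s=st("turn")
    if np.hypot(*s["force"][:2])>25: print("stop");break
E
```

```text
home 16.45 [ 0.5478 -0.1415  0.0752] [ 1.7999e+02 -2.0000e-02  8.5200e+00] [-1.2  0.4  5.6] [-0.18  0.22  0.  ] 0.429
turn 16.7 [ 0.5481 -0.1409  0.0753] [-1.7996e+02 -7.0000e-02  1.2550e+01] [2.1 4.8 0.5] [ 1.38 -0.44 -0.12] 0.434
turn 16.95 [ 0.5481 -0.1409  0.0753] [-1.7997e+02 -6.0000e-02  1.6730e+01] [ 1.2  5.  -0.1] [ 1.42 -0.44 -0.13] 0.428
turn 17.2 [ 0.5481 -0.1409  0.0753] [-1.7997e+02 -7.0000e-02  2.0870e+01] [1.  5.3 1.7] [ 1.38 -0.46 -0.17] 0.435
turn 17.45 [ 0.5481 -0.1409  0.0753] [-1.7998e+02 -7.0000e-02  2.5030e+01] [1.9 5.  0.9] [ 1.45 -0.52 -0.21] 0.431
turn 17.7 [ 0.5481 -0.1409  0.0753] [-1.7999e+02 -7.0000e-02  2.9170e+01] [2.5 5.3 0.8] [ 1.42 -0.48 -0.13] 0.435
turn 17.95 [ 0.5481 -0.1409  0.0753] [-1.7999e+02 -7.0000e-02  3.3320e+01] [1.6 5.4 0.8] [ 1.42 -0.45 -0.17] 0.43
turn 18.2 [ 0.5481 -0.1408  0.0753] [-1.7999e+02 -7.0000e-02  3.7480e+01] [1.5 5.1 0.2] [ 1.45 -0.58 -0.16] 0.432
turn 18.45 [ 0.5481 -0.1409  0.0753] [-1.800e+02 -7.000e-02  4.162e+01] [1.4 5.5 0.4] [ 1.42 -0.47 -0.21] 0.433
turn 18.7 [ 0.5481 -0.1409  0.0753] [ 1.800e+02 -7.000e-02  4.577e+01] [1.  5.3 0.4] [ 1.41 -0.55 -0.17] 0.43
turn 18.95 [ 0.5481 -0.1408  0.0753] [ 1.7999e+02 -8.0000e-02  4.9930e+01] [2.1 4.9 0.7] [ 1.39 -0.53 -0.19] 0.433
```

```bash
python3 - <<'E'
from h import *
env.gripper_to(.65,20);st("open")
env.move_straight([.5478,-.1412,.22],rate=.08)
env.goto([.477,-.1416,.26],[180,0,0]);st("up")
q=env.grab_frame("wrist");d=np.array([.5472,-.1416])
m=blue(q);c=biggest(m,w2px(q,[d[0]+.03,d[1]+.03,.09])[0]);f=np.zeros_like(m);cv2.drawContours(f,[c],-1,255,-1)
w=px2w(q,np.argwhere(f)[:,::-1],.09)[:,:2]-d;r=np.hypot(*w.T);t=w[(r>.04)];t=t.mean(0)
print("arm angle panel",np.degrees(np.arctan2(t[1],t[0]))-3.87)
hole=f&~m;M=cv2.moments(hole,True)
u,v=w2px(q,[*d,.1])[0].astype(int)
cv2.imwrite("pics/end.png",cv2.resize(q["image"][:240,u-160:u+160],(800,600),interpolation=cv2.INTER_CUBIC))
E
```

```text
open 19.62 [ 0.5475 -0.1417  0.0755] [-1.8e+02  1.0e-02  5.0e+01] [ 1.2 -0.6  0.6] [-0.08 -0.06  0.01] 0.65
up 22.43 [ 0.4771 -0.1416  0.2598] [-1.8e+02  1.0e-02  7.0e-02] [-0.3  0.1 -0.1] [-0.05 -0.02  0.05] 0.649
arm angle panel 45.91810799175905
```

View pics/end.png

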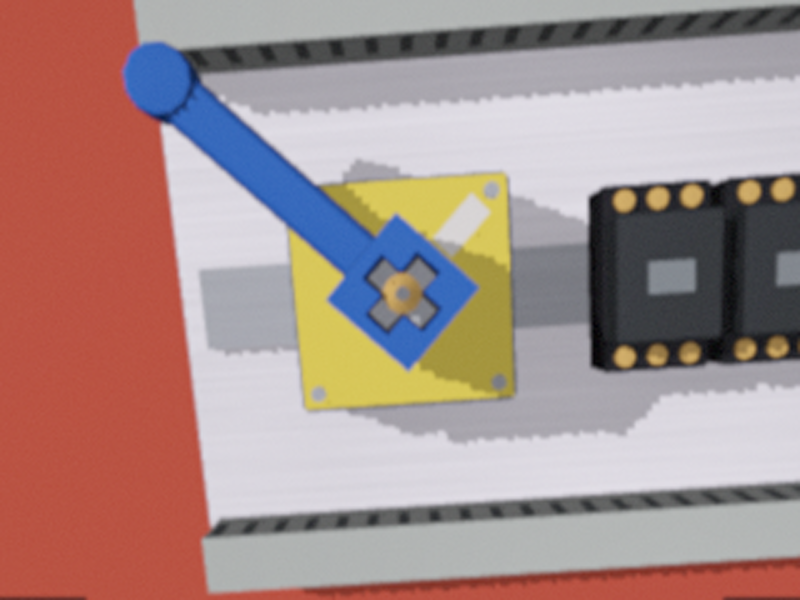

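The picture shows the splines filling the hub's hole at (403,293) and the arm covering the green ON mark, with its knob at (160,80). The measured arm angle is 45.9°. Handing in.

```bash
python3 -c "
from workcell import env
print(env.close_job())"
```

```text
the job is handed in; nothing more can be done
None
```

The blue lever is fully home on the splined shaft, turned to ON (its arm measured about 46° from the panel's x axis, where ON is 45°) and released, and the job is handed in; no verdict came back.

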